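Hang the meat mallet in its collar

ROBOT

A 6-joint arm with a two-finger parallel gripper is mounted at the origin on the work surface. World frame = base frame: x ahead of the robot, y to its left, z up, the work surface at z = 0. Lengths are in m, angles in rad, forces in N, time in s.
With the tool pointing down it reaches from about 0.375 to 0.925 m from the base axis. Payload 5.7 kg.
Tool frame: the origin (TCP) lies midway between the tips of the shut fingers; the grasp point (between the pads) lies 19 mm behind it; z points along the fingers, x is the direction in which the jaws open and shut, and the axes are right-handed (so a half turn about z gives the same grasp; the last joint's range is limited). The gripper opens to 88 mm and grips with 3 to 60 N. Pads are 20 mm wide; open, the fingers measure 115 mm over their backs; the gripper's body (75 mm by 178 mm) begins 61 mm behind the grasp point.
Start: joints at [-1.23, 0.359, 1.51, -0, 1.272, -0.115], TCP at [0.264, -0.539, 0.195] pointing down, gripper open.
Joint ranges: [-2.97, 2.97], [-1.01, 2.36], [0.21, 2.38], [-0.96, 4.11], [0.2, 2.71], [-2.98, 2.98]. Speed limits (rad/s): [2.39, 2.39, 3.14, 3.14, 3.14, 3.14].

INTERFACE

Orientations are given as a unit quaternion [x, y, z, w].
In Python, from bench import move_ptp, servo_line, goto_joints, move_gripper, sleep, inverse_kinematics, capture, PlanningError, close_job, spot_in, silhouettes, current_clock, current_joint_pos, current_qvel, current_joint_torque, current_position, current_orientation, current_force, current_torque, current_finger_gap gives the robot as it stands. Calls block until the motion is done:
- move_ptp(position, orientation): joint-space move of the TCP to a pose.
- servo_line(position, orientation=None, rate=0.15, contact_N=None): straight line of the TCP; orientation=None keeps the orientation; rate is the mean speed in m/s. With contact_N (N) it stops when the force on the tool has changed by that much, and returns True; else False.
- goto_joints(angles): joint-space move.
- move_gripper(opening): finger opening in m; the grip force is fixed at half the most; returns when the fingers have stopped.
- sleep(seconds).
- inverse_kinematics(position, orientation): joint angles nearest the present ones, or None.
- capture(name): name is "side" or "top" or "wrist"; returns a dict with "image" (384x512x3 uint8, blue, green, red), "range_z" (384x512 float32, m along the optical axis (not along the pixel's ray), 0 where there is no reading), "intrinsics" (3x3 intrinsics, pixels), "R" (3x3) and "t" (3): a world point X has camera coordinates R X + t. Camera axes: x right, y down, z forward; pixel columns grow to the right and rows downward; lengths in m; the calibration is good to about 2 mm. The wrist camera is an equidistant fisheye: a pixel r from the principal point sees the ray r / f radians off the axis. A picture is of the moment at which its call begins.
A pose or a line that the arm cannot do raises PlanningError and nothing moves.
- close_job(): hands the job in, once; it reports no verdict.
Trained networks look in the newest picture that a camera, given by its name, has taken for a name from the list of things; names that differ only in an ending like _2 or _b are one class to them, and where a whole thing is asked for, a point or a joint stands for the part that bears it (a point fixed in the world has none). Each returns a list of dicts, best first, with "conf" (0 to 1); they miss things now and then, are a little off and sometimes report something else, mostly with a low value. They report only what shows in the picture. A call takes as long as a camera call.
- spot_in(camera, query): "xy" ([column, row] in pixels, amid what is visible of it).
- silhouettes(camera, query): "region" (384x512 bool, what is visible of it) and "xy" ([column, row] in pixels, amid what is visible of it).
Readings, each from a call of its own:
- current_clock(): time.
- current_joint_pos(): joint angles.
- current_qvel(): joint speeds.
- current_joint_torque(): joint torques, N m.
- current_position(): TCP position.
- current_orientation(): TCP orientation.
- current_force(): force on the tool from outside, world axes, zero at the start.
- current_torque(): the same for the moment, N m.
- current_finger_gap(): finger opening in m.
Only numpy, scipy, OpenCV 4.12 (cv2) and the standard library are available. Lean on these libraries where they do the work, as an engineer would, in place of code of your own. Each camera call takes 0.05 s, during which the arm holds its last target.

TASK

Take the meat mallet out of the drain caddy and hang it in the flat collar on the stand's rail, handle first, until its head rests fully down on the collar. The collar may have been knocked a little along the rail, so feel for its opening gently and lower the mallet in; do not drop it or force it. Leave the other things on the table where they are.

Things in the scene. Friction and masses are not known exactly. Their poses are not given: they have to be found in the camera images.
- mallet: Meat mallet, about 0.42 kg, standing handle down in the caddy's slot. Flat black handle 28 mm (own x) x 18 mm (own y), 120 mm long, butt tapering over the last 6 mm to 22 x 16.5 mm. Aluminium block head on top: 78 mm long (x; teeth on one end add 4 mm), 40 mm wide (y, flat sides to grip), 45 mm tall. Origin: centre of the butt's end; z up to the head. Fits the same turned half round.
- mallet_seat (a point): Centre of the underside of the mallet's head, on the handle's axis, 120 mm above the butt and 45 mm below the head's top; axes as the mallet's.
- holder_mid (a point): Point fixed on the stand: centre of the collar's opening, level with the unloaded collar's upper face (150 mm above the table), if the collar stood at mid travel. y along the rail, x from collar to rail, z up. The true opening lies on this y axis up to 14 mm to either side (not reported). The collar is clamped by friction: it slides along the rail only if pushed with over about 12 N.
- holder: Steel stand fixed to the table: base 110 x 210 x 8 mm, posts at own y = +-90, x = 44 mm (tops at 144 mm), a rail between them sprung in the posts: pressed down it gives 1 mm per 3 N. On it one aluminium collar 56 (x) x 72 (y) x 20 mm tall, through opening 36 mm (x) x 21 mm (y): the handle fits only with its wide side across the rail. Origin: on the table under holder_mid, same axes.
- caddy: Steel drain caddy fixed to the table, 120 x 90 x 100 mm high, with one slot 36 mm (own x) by 32 mm (own y) in the middle of its top, in which the mallet stands loosely on the 4 mm floor. Origin: centre of its underside.
- bowl: Bystander: steel bowl, 150 mm across, 60 mm high. Origin: centre of underside.
- tin: Bystander: food tin, 74 mm across, 110 mm high. Origin: centre of underside.
- tub: Bystander: white open tub 160 x 110 x 60 mm high. Origin: centre of underside.

How it is judged:
On the way, in this order (a step that is already met when the one before it is completed fails the run):
1. the mallet is lifted clear out of the caddy (height (world z) of mallet above 0.105 m and contact force between mallet and caddy below 0.05 N), for 0.1 s.
2. the handle's butt has entered the collar's opening by at least 30 mm (z of mallet in the frame of holder_mid below -0.03 m and x of mallet in the frame of holder_mid between -0.01 and 0.01 m and y of mallet in the frame of holder_mid between -0.024 and 0.024 m), for 0.1 s.
At the end, for the whole second after the job is handed in: The mallet hangs released and at rest in the collar: head's underside at the unloaded collar's face (at most 3 mm above, 6 mm below as the rail sinks), within 10 mm of the stand's point across the rail and 24 mm along it, upright within 0.08 rad, head across the rail within 0.25 rad (z of mallet_seat in the frame of holder_mid between -0.006 and 0.003 m and x of mallet_seat in the frame of holder_mid between -0.01 and 0.01 m and y of mallet_seat in the frame of holder_mid between -0.024 and 0.024 m and angle between the x axis of mallet and the x axis of holder_mid, either way round below 0.25 rad and angle between mallet's own z axis and vertical below 0.08 rad and linear speed of mallet below 0.02 m/s); the robot touches nothing.
It fails at once if the mallet is pressed or dropped onto the stand or its collar with more than 30 N (contact force between mallet and holder above 30 N).
It fails at once if a bystander is moved by more than 20 mm (distance of any of bowl, tin, tub from where it was at the start of the episode above 0.02 m).
It also fails if it takes over 72 s, if anything falls off the work surface, if the arm or the gripper's body presses on something with over 40 N, if the wrist force passes 120 N, or if a joint passes its speed limit or range.

## Working session

There is one attempt and no reset: what is moved stays moved. The work goes in short steps, each a Python script; the robot and the scene stay as the last script left them, time stands still between calls to the robot, and variables do not carry over. Pictures are saved under pics/ and viewed, and the job is handed in when it is done.

```bash
mkdir -p pics; ls; python3 - <<'E'
from bench import *
import cv2,numpy as np,pickle
d={}
for c in("side","top"):
    o=capture(c); d[c]=o; cv2.imwrite(f"pics/{c}0.png",o["image"])
    print(c,o["intrinsics"].tolist(),o["R"].round(4).tolist(),o["t"].round(4).tolist())
    d[c+"_s"]={}
    for n in("mallet","holder","caddy","bowl","tin","tub"):
        r=silhouettes(c,n); d[c+"_s"][n]=r
        print(n,[(round(x["conf"],2),np.round(x["xy"]).tolist(),int(x["region"].sum())) for x in r[:3]])
pickle.dump(d,open("d0.pkl","wb"))
print(current_clock(),current_force(),current_orientation(),current_finger_gap())
E
```

```text
pics
side [[499.5757262224023, 0.0, 257.38824604502014], [0.0, 499.5757262224023, 190.06699578748837], [0.0, 0.0, 1.0]] [[-0.9799, -0.1987, 0.0185], [-0.1473, 0.6577, -0.7387], [0.1346, -0.7266, -0.6737]] [0.6275, 0.1725, 1.922]
mallet [(0.73, [282.0, 218.0], 341)]
holder [(0.69, [279.0, 181.0], 1323), (0.33, [225.0, 193.0], 802)]
caddy [(0.83, [276.0, 238.0], 1131)]
bowl [(0.77, [224.0, 194.0], 747)]
tin [(0.96, [314.0, 135.0], 436)]
tub [(0.93, [270.0, 326.0], 2109), (0.39, [282.0, 218.0], 372)]
top [[412.29371216908345, 0.0, 258.50991752431537], [0.0, 412.29371216908345, 191.97890032774416], [0.0, 0.0, 1.0]] [[0.0112, -0.9999, 0.0105], [-0.9891, -0.0127, -0.1468], [0.1469, -0.0087, -0.9891]] [-0.0219, 0.6516, 1.5196]
mallet [(0.55, [207.0, 219.0], 321)]
holder [(0.59, [298.0, 212.0], 1644)]
caddy [(0.63, [213.0, 224.0], 624)]
bowl [(0.8, [262.0, 157.0], 1169), (0.48, [299.0, 214.0], 1591)]
tin [(0.9, [383.0, 238.0], 456)]
tub [(0.96, [115.0, 230.0], 1509)]
0.7 [-0.03278468  0.35930346 -0.61224025] [ 8.48595893e-01 -5.29041594e-01 -3.24004058e-05 -4.01628365e-05] 0.0876483896104831
```

```bash
python3 - <<'E'
import cv2,pickle,numpy as np
d=pickle.load(open("d0.pkl","rb"))
a=d["top"]["image"][120:290,60:430]; cv2.imwrite("pics/top0c.png",cv2.resize(a,None,fx=2.1,fy=2.1,interpolation=cv2.INTER_CUBIC))
a=d["side"]["image"][80:380,160:400]; cv2.imwrite("pics/side0c.png",cv2.resize(a,None,fx=2,fy=2,interpolation=cv2.INTER_CUBIC))
for c in("top","side"):
    o=d[c];K=o["intrinsics"]
    for n,r in d[c+"_s"].items():
        m=r[0]["region"]&(o["range_z"]>0); v,u=np.nonzero(m); z=o["range_z"][m]
        P=np.c_[(u-K[0,2])*z/K[0,0],(v-K[1,2])*z/K[1,1],z]; X=(P-o["t"])@o["R"]
        print(c,n,np.percentile(X,[2,50,98],axis=0).round(3).tolist())
E
```

```text
top mallet [[0.499, 0.141, 0.097], [0.537, 0.168, 0.167], [0.579, 0.199, 0.174]]
top holder [[0.504, -0.265, -0.001], [0.57, -0.154, 0.011], [0.636, -0.06, 0.154]]
top caddy [[0.47, 0.111, 0.005], [0.529, 0.157, 0.099], [0.6, 0.226, 0.108]]
top bowl [[0.726, -0.088, -0.001], [0.8, -0.023, 0.023], [0.86, 0.044, 0.063]]
top tin [[0.454, -0.512, 0.01], [0.488, -0.47, 0.107], [0.524, -0.446, 0.116]]
top tub [[0.42, 0.464, -0.004], [0.5, 0.537, 0.007], [0.58, 0.589, 0.062]]
side mallet [[0.495, 0.157, 0.097], [0.531, 0.187, 0.16], [0.567, 0.211, 0.172]]
side holder [[0.502, -0.278, -0.004], [0.567, -0.142, 0.008], [0.636, -0.049, 0.15]]
side caddy [[0.463, 0.156, 0.002], [0.527, 0.205, 0.075], [0.602, 0.241, 0.104]]
side bowl [[0.724, -0.088, -0.002], [0.794, -0.046, 0.028], [0.852, 0.052, 0.059]]
side tin [[0.448, -0.506, -0.004], [0.482, -0.453, 0.07], [0.518, -0.435, 0.113]]
side tub [[0.414, 0.47, -0.003], [0.495, 0.519, 0.011], [0.574, 0.597, 0.061]]
```

View pics/top0c.png

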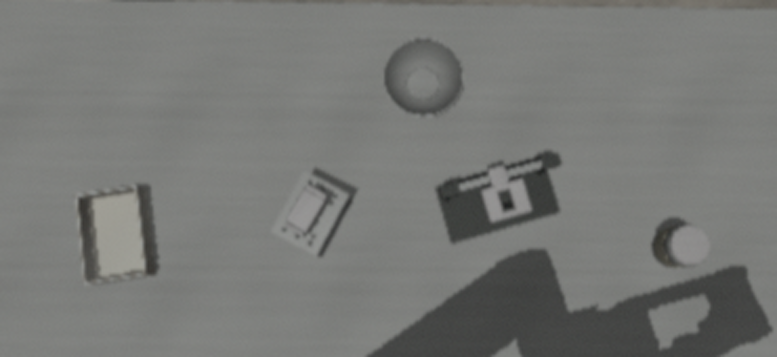

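View pics/side0c.png

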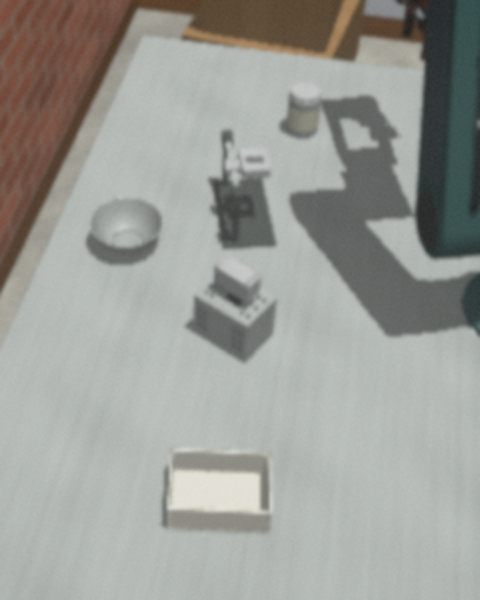

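```bash
cat > h.py <<'E'
import numpy as np,cv2,pickle
def cloud(o,fish=False):
    K=o["intrinsics"];z=o["range_z"];v,u=np.mgrid[0:z.shape[0],0:z.shape[1]]
    if fish:
        dx=(u-K[0,2])/K[0,0];dy=(v-K[1,2])/K[1,1];th=np.hypot(dx,dy);s=np.where(th>1e-6,np.tan(np.minimum(th,1.5))/np.maximum(th,1e-6),1)
        P=np.stack([dx*s*z,dy*s*z,z],-1)
    else: P=np.stack([(u-K[0,2])*z/K[0,0],(v-K[1,2])*z/K[1,1],z],-1)
    X=(P-o["t"])@o["R"]; X[z<=0]=np.nan
    return X
def rect(P):
    (c,s,a)=cv2.minAreaRect(P[:,:2].astype(np.float32)*1000); return np.round(c,1),np.round(s,1),round(a,1)
E
python3 - <<'E'
from h import *
d=pickle.load(open("d0.pkl","rb"))
for c in("top","side"):
    X=cloud(d[c]); S=d[c+"_s"]
    def sel(lo,hi,x0,x1,y0,y1): return X[(X[...,2]>lo)&(X[...,2]<hi)&(X[...,0]>x0)&(X[...,0]<x1)&(X[...,1]>y0)&(X[...,1]<y1)]
    print(c,"mallet top",rect(sel(.155,.19,.45,.63,.1,.26)))
    print("caddy top",rect(sel(.085,.115,.43,.63,.08,.26)))
    print("base",rect(sel(.005,.03,.48,.66,-.3,-.03)))
    print("upper",rect(sel(.12,.18,.48,.68,-.3,-.03)))
    q=sel(.12,.18,.48,.68,-.3,-.03); q=q[np.argsort(q[:,0])]; print(len(q)); 
    if c=="top": print(q[::4].round(3).tolist())
E
```

```text
top mallet top (array([537.1, 171.1]), array([39.9, 81.1]), 60.0)
caddy top (array([537.3, 171.7]), array([ 90.7, 120.3]), 62.8)
base (array([ 570.5, -165.9]), array([179. , 266.5]), 0.7)
upper (array([ 574.5, -161.9]), array([ 87.8, 211.2]), 16.8)
596
[[0.521, -0.136, 0.142], [0.525, -0.147, 0.146], [0.528, -0.146, 0.151], [0.528, -0.157, 0.147], [0.532, -0.15, 0.152], [0.532, -0.143, 0.147], [0.532, -0.157, 0.147], [0.535, -0.146, 0.156], [0.535, -0.164, 0.152], [0.535, -0.181, 0.152], [0.536, -0.171, 0.149], [0.538, -0.136, 0.152], [0.539, -0.143, 0.151], [0.539, -0.157, 0.149], [0.539, -0.168, 0.148], [0.539, -0.182, 0.149], [0.542, -0.143, 0.151], [0.543, -0.15, 0.146], [0.543, -0.185, 0.149], [0.543, -0.137, 0.14], [0.545, -0.146, 0.153], [0.546, -0.14, 0.146], [0.546, -0.185, 0.15], [0.546, -0.13, 0.14], [0.549, -0.149, 0.153], [0.549, -0.143, 0.15], [0.549, -0.181, 0.152], [0.55, -0.192, 0.149], [0.552, -0.129, 0.151], [0.553, -0.136, 0.147], [0.553, -0.182, 0.15], [0.553, -0.154, 0.145], [0.554, -0.127, 0.132], [0.556, -0.15, 0.151], [0.557, -0.143, 0.146], [0.557, -0.178, 0
[... 2234 characters left out ...]
616, -0.223, 0.135], [0.618, -0.247, 0.123], [0.619, -0.243, 0.145], [0.619, -0.219, 0.14], [0.619, -0.226, 0.138], [0.62, -0.224, 0.134], [0.622, -0.239, 0.147], [0.622, -0.25, 0.145], [0.623, -0.205, 0.137], [0.623, -0.213, 0.135], [0.625, -0.239, 0.148], [0.626, -0.222, 0.142], [0.627, -0.248, 0.141], [0.63, -0.251, 0.145], [0.63, -0.247, 0.143], [0.632, -0.239, 0.149], [0.633, -0.254, 0.145], [0.634, -0.23, 0.137], [0.638, -0.252, 0.14]]
side mallet top (array([534.3, 177.5]), array([47.8, 87. ]), 55.3)
caddy top (array([532.8, 175.2]), array([100.6, 124.8]), 62.7)
base (array([ 568.6, -163.8]), array([261.7, 162.8]), 87.7)
upper (array([ 569.7, -156.5]), array([ 90. , 221.8]), 16.3)
421
```

```bash
cat >> h.py <<'E'
def q(deg):
    a=np.radians(deg)/2; return [float(np.cos(a)),float(np.sin(a)),0.,0.]
E
python3 - <<'E'
from bench import *
from h import *
t0=current_clock()
d={}
move_ptp([.52,-.16,.33],q(-73)); sleep(.2)
d["w1"]=capture("wrist"); cv2.imwrite("pics/w1.png",d["w1"]["image"])
d["f"]=current_force();print(d["f"],current_clock()-t0)
d["w1h"]=silhouettes("wrist","holder")
move_ptp([.50,.17,.36],q(-120)); sleep(.2)
d["w2"]=capture("wrist"); cv2.imwrite("pics/w2.png",d["w2"]["image"])
d["w2m"]=silhouettes("wrist","mallet")
pickle.dump(d,open("d1.pkl","wb"))
print(current_clock(),current_force(),current_joint_pos(),d["w1"]["intrinsics"].tolist(), d["w1"]["R"].round(3).tolist())
E
```

```text
[-0.36102223 -0.09836086 -0.04827878] 1.9917
4.3417 [0.64320897 0.24607622 0.13798945] [ 1.95688538e-01  1.43811686e-01  1.40363415e+00 -7.65047832e-05
  1.59431213e+00  2.29105662e+00] [[297.3186396354542, 0.0, 252.74327566529246], [0.0, 297.3186396354542, 191.36693409245], [0.0, 0.0, 1.0]] [[0.291, -0.957, 0.0], [-0.924, -0.281, 0.261], [-0.249, -0.076, -0.965]]
```

```bash
python3 - <<'E'
from h import *
d=pickle.load(open("d1.pkl","rb"))
for c in ("w1","w2"):
    X=cloud(d[c],True); s=d[c+("h" if c=="w1" else "m")]
    def sel(lo,hi,x0,x1,y0,y1): return X[(X[...,2]>lo)&(X[...,2]<hi)&(X[...,0]>x0)&(X[...,0]<x1)&(X[...,1]>y0)&(X[...,1]<y1)]
    if c=="w2":
        p=sel(.155,.19,.45,.63,.1,.26); print("mallet",rect(p),np.median(p[:,2])); p=sel(.09,.11,.43,.63,.08,.26); print("caddy",rect(p),np.median(p[:,2]))
    else:
        print("base",rect(sel(.004,.02,.48,.66,-.3,-.03))); p=sel(.14,.16,.48,.60,-.24,-.08); print("collar",rect(p),np.median(p[:,2]),len(p)); print("upper",rect(sel(.12,.16,.48,.68,-.3,-.03)))
    print([(x["conf"],x["xy"]) for x in s])
E
```

```text
base (array([ 578.3, -161.9]), array([161.2, 220.5]), 9.5)
collar (array([ 564.4, -140.5]), array([ 78.2, 112.3]), 15.7) 0.15067330436963267 2440
upper (array([ 575.2, -161.8]), array([ 86. , 211.4]), 16.9)
[(0.59, [260.9, 120.9])]
mallet (array([538. , 172.3]), array([39.4, 82. ]), 59.7) 0.16945260219590774
caddy (array([538.1, 173. ]), array([ 90.8, 120.3]), 62.9) 0.10089453195315079
[(0.89, [236.0, 141.3])]
```

View pics/w1.png

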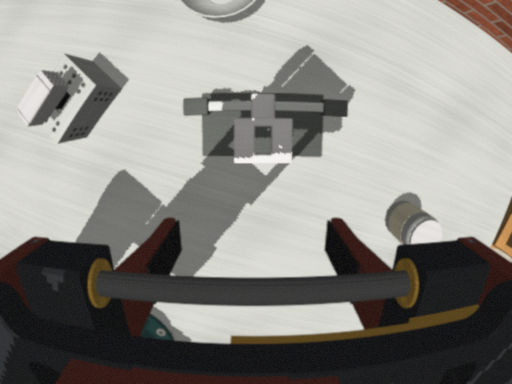

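View pics/w2.png

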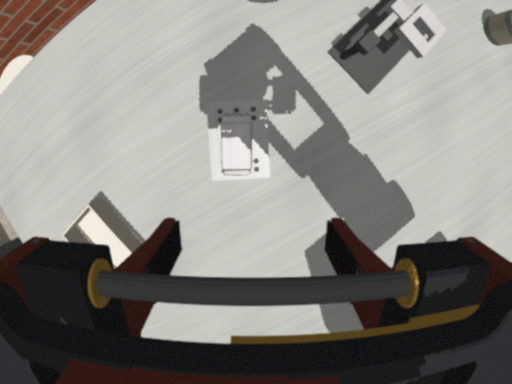

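```bash
python3 - <<'E'
from h import *
d=pickle.load(open("d1.pkl","rb"));d0=pickle.load(open("d0.pkl","rb"))
th=np.radians(16.85);ex=np.array([np.cos(th),np.sin(th)]);ey=np.array([-np.sin(th),np.cos(th)])
for nm,X in (("w1",cloud(d["w1"],True)),("top",cloud(d0["top"])),("side",cloud(d0["side"]))):
    a=X[...,:2]@ex;b=X[...,:2]@ey;z=X[...,2]
    # rail/posts
    m=(z>.12)&(z<.16)&(X[...,0]>.48)&(X[...,0]<.68)&(X[...,1]>-.3)&(X[...,1]<-.03)
    print(nm,"upper a",np.percentile(a[m],[0.5,99.5]).round(4),"b",np.percentile(b[m],[0.5,99.5]).round(4))
    r=m&(b>np.nanmin(b[m])+.0)&(a>.545);
    b0,b1=np.percentile(b[m],[0.5,99.5]);mid=(b0+b1)/2
    c=m&(abs(z-.15)<.007)&(a<.51+.04)&(abs(b-mid)<.06)
    # collar by 1D histogram
    print(" collar a",np.percentile(a[c],[1,99]).round(4),"b",np.percentile(b[c],[1,99]).round(4),"mid",mid)
    if nm=="w1":
        for lo in np.arange(.46,.60,.006):
            s=m&(a>=lo)&(a<lo+.006)
            if s.sum()>5: print(round(lo,3),s.sum(),b[s].min().round(4),b[s].max().round(4),np.median(z[s]).round(3))
    # base
    bm=(z>.003)&(z<.014)&(a>.40)&(a<.6)&(abs(b-mid)<.13)
    print(" base a",np.percentile(a[bm],[1,99]).round(4),"b",np.percentile(b[bm],[1,99]).round(4))
im=cv2.resize(d["w1"]["image"][80:180,170:370],None,fx=4,fy=4,interpolation=cv2.INTER_CUBIC);cv2.imwrite("pics/w1c.png",im)
im=cv2.resize(d["w2"]["image"][90:190,190:290],None,fx=6,fy=6,interpolation=cv2.INTER_CUBIC);cv2.imwrite("pics/w2c.png",im)
E
```

```text
w1 upper a [0.4607 0.5454] b [-0.4252 -0.2181]
 collar a [0.4607 0.5426] b [-0.3529 -0.2818] mid -0.32164668620534276
0.46 279 -0.3535 -0.2815 0.151
0.466 261 -0.3535 -0.2816 0.151
0.472 207 -0.3533 -0.2816 0.151
0.478 208 -0.3532 -0.2816 0.151
0.484 198 -0.353 -0.2817 0.151
0.49 188 -0.3542 -0.2817 0.151
0.496 199 -0.354 -0.2831 0.151
0.502 220 -0.3528 -0.2831 0.151
0.508 283 -0.3526 -0.2832 0.151
0.514 170 -0.3525 -0.2832 0.15
0.52 313 -0.4273 -0.2159 0.144
0.526 737 -0.4271 -0.2162 0.139
0.532 761 -0.4272 -0.216 0.139
0.538 345 -0.4267 -0.2163 0.144
0.544 51 -0.3318 -0.3028 0.142
 base a [0.4491 0.5708] b [-0.4253 -0.2179]
top upper a [0.4592 0.5454] b [-0.426  -0.2165]
 collar a [0.4594 0.5421] b [-0.3528 -0.2822] mid -0.3212376599661986
 base a [0.4026 0.5962] b [-0.4455 -0.1966]
side upper a [0.4556 0.5432] b [-0.4217 -0.2072]
 collar a [0.4577 0.5252] b [-0.3496 -0.2699] mid -0.3144139309573628
 base a [0.4082 0.589 ] b [-0.4356 -0.1951]
```

View pics/w1c.png

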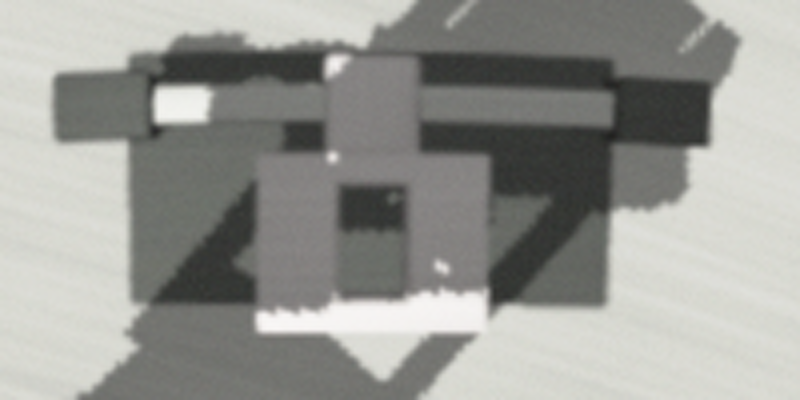

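View pics/w2c.png

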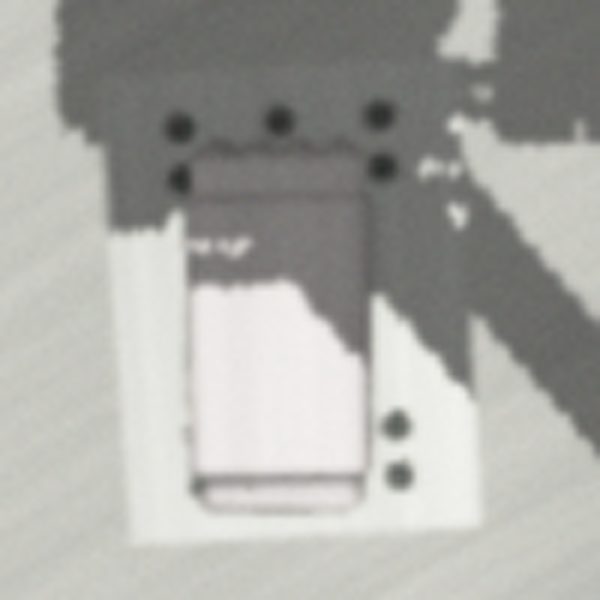

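```bash
python3 - <<'E'
from h import *
d=pickle.load(open("d1.pkl","rb"))
o=d["w1"];K=o["intrinsics"]
def ray(o,u,v,zw):
    dx=(u-K[0,2])/K[0,0];dy=(v-K[1,2])/K[1,1];t=np.hypot(dx,dy);w=np.array([dx*np.sin(t)/t,dy*np.sin(t)/t,np.cos(t)])@o["R"]
    c=-o["R"].T@o["t"]; return c+w*(zw-c[2])/w[2]
th=np.radians(16.85);ex=np.array([np.cos(th),np.sin(th)]);ey=np.array([-np.sin(th),np.cos(th)])
print("cam1",-o["R"].T@o["t"],"cam2",-d["w2"]["R"].T@d["w2"]["t"])
for n,(x,y) in dict(TL=(337,183),TR=(407,183),BL=(337,298),BR=(407,298),cTL=(257,153),cTR=(489,153),cBL=(257,332),cBR=(486,332),mid=(372,240)).items():
    p=ray(o,x/4+169.6,y/4+79.6,.15); print(n,p[:2].round(4),(p[:2]@ex).round(4),(p[:2]@ey).round(4))
X=cloud(d["w2"],True);th=np.radians(149.7);m=np.array([np.cos(th),np.sin(th)]);mp=np.array([-m[1],m[0]])
c=np.array([.538,.1723])
sel=(X[...,2]>.108)&(abs((X[...,:2]-c)@m)<.06)&(abs((X[...,:2]-c)@mp)<.03)
# near ends: z profile and width
s=((X[...,:2]-c)@m)[sel];z=X[...,2][sel];w=((X[...,:2]-c)@mp)[sel]
for lo in np.arange(-.045,.045,.003):
    k=(s>=lo)&(s<lo+.003)
    if k.any(): print(round(lo,3),k.sum(),np.percentile(z[k],[5,50,95]).round(4),np.percentile(w[k],[2,98]).round(4))
# column through head
r=235
for v in range(110,182,2): print(v,((X[v,r,:2]-c)@m).round(4),X[v,r,2].round(4),d["w2"]["image"][v,r],end=" | ")
E
```

```text
cam1 [ 0.58817048 -0.14053494  0.52056114] cam2 [0.56217363 0.13318457 0.55079684]
TL [ 0.5739 -0.1464] 0.5068 -0.3064
TR [ 0.5803 -0.1671] 0.5069 -0.3281
BL [ 0.5393 -0.1569] 0.4706 -0.3065
BR [ 0.5457 -0.178 ] 0.4707 -0.3285
cTL [ 0.5757 -0.12  ] 0.5162 -0.2817
cTR [ 0.597  -0.1886] 0.5167 -0.3536
cBL [ 0.5216 -0.1359] 0.4598 -0.2813
cBR [ 0.5429 -0.2053] 0.46 -0.3538
mid [ 0.56  -0.162] 0.489 -0.3174
-0.042 31 [0.1319 0.1637 0.1662] [-0.0146  0.0147]
-0.039 55 [0.1498 0.166  0.169 ] [-0.0166  0.0167]
-0.036 81 [0.1665 0.168  0.1689] [-0.0168  0.017 ]
-0.033 55 [0.1664 0.1676 0.1689] [-0.0175  0.0169]
-0.03 59 [0.1666 0.1683 0.1697] [-0.0176  0.018 ]
-0.027 91 [0.1682 0.1697 0.1711] [-0.0187  0.0183]
-0.024 63 [0.1677 0.1697 0.1711] [-0.0185  0.0194]
-0.021 62 [0.1686 0.1699 0.1712] [-0.0185  0.0192]
-0.018 93 [0.1681 0.17   0.1714] [-0.0188  0.0195]
-0.015 62 [0.1681 0.1699 0.1715] [-0.0186  0.0193]
-0.012 63 [0.1678 0.1698 0.1713] [-0.0186  0.0196]
-0.009 92 [0.168  0.1699 0.1714] [-0.0191  0.0186]
-0.006 168 [0.1687 0.4799 0.4919] [-0.0292  0.0184]
-0.003 1020 [0.1703 0.4851 0.4
[... 1312 characters left out ...]
.1704 [234 236 238] | 142 -0.0035 0.1688 [233 235 237] | 144 -0.0009 0.169 [233 235 238] | 146 0.0016 0.1697 [235 236 239] | 148 0.0042 0.1698 [236 237 239] | 150 0.0069 0.1689 [235 237 239] | 152 0.0091 0.1719 [235 236 239] | 154 0.0119 0.1705 [234 236 239] | 156 0.0147 0.1693 [235 237 239] | 158 0.0173 0.1699 [234 236 238] | 160 0.0196 0.1716 [235 237 239] | 162 0.0225 0.1701 [235 237 239] | 164 0.025 0.1705 [236 238 240] | 166 0.0279 0.1696 [233 235 237] | 168 0.0305 0.1699 [212 214 218] | 170 0.0337 0.1666 [170 174 176] | 172 0.0361 0.1682 [218 221 224] | 174 0.0389 0.1677 [195 198 201] | 176 0.056 0.1006 [221 228 226] | 178 0.0591 0.1008 [227 231 230] | 180 0.0849 0.0021 [200 208 206] |
```

```bash
python3 - <<'E'
from bench import *
from h import *
Q=q(-120.3);x,y=.5363,.1733
move_ptp([x,y,.23],Q)
print(servo_line([x,y,.132],Q,rate=.08,contact_N=8),current_position())
o=capture("wrist");cv2.imwrite("pics/w3.png",o["image"])
f0=current_force()
move_gripper(0.03)
print(current_finger_gap(),f0,current_force(),current_position())
print(servo_line([x,y,.160],Q,rate=.05,contact_N=15),current_force(),current_finger_gap())
print(servo_line([x,y,.34],Q,rate=.12),current_force(),current_torque(),current_finger_gap(),current_clock())
for c in("side","wrist","top"):
    o=capture(c);cv2.imwrite(f"pics/{c}4.png",o["image"]);pickle.dump(o,open(c+"4.pkl","wb"))
E
python3 -c "
import cv2
a=cv2.imread('pics/side4.png');cv2.imwrite('pics/side4c.png',cv2.resize(a[80:300,180:400],None,fx=2.7,fy=2.7,interpolation=cv2.INTER_CUBIC))"
```

```text
False [0.53679363 0.17341387 0.13255643]
0.039768313579532526 [-0.71898342  1.12793087  0.34810902] [-0.23970142  0.2571848   0.11252671] [0.5363031  0.17330641 0.1319725 ]
False [-0.16429055  0.38409151 -4.09494752] 0.0393886773873352
False [ 0.43694434  0.33005122 -4.6567276 ] [ 0.0227048   0.05058237 -0.02031459] 0.03999409456617628 9.525
```

View pics/side4c.png

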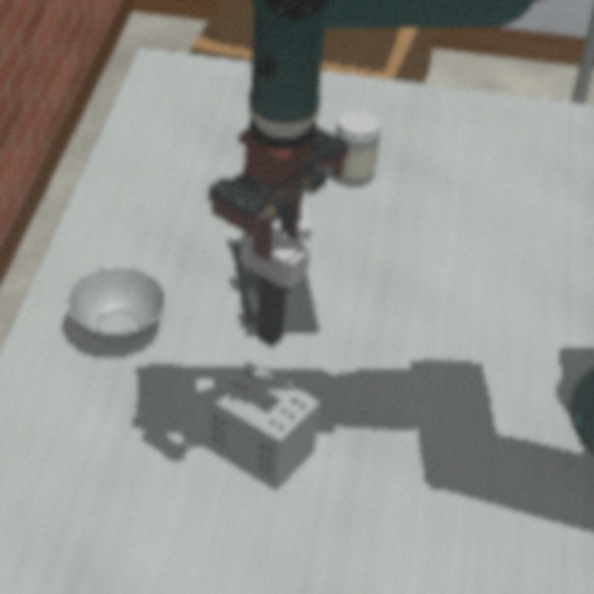

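View pics/wrist4.png

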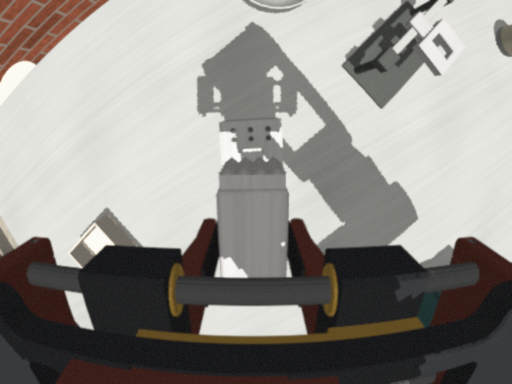

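```bash
python3 - <<'E'
from h import *
o=pickle.load(open("side4.pkl","rb"));X=cloud(o)
m=(X[...,0]>.48)&(X[...,0]<.6)&(X[...,1]>.12)&(X[...,1]<.23)
for lo in np.arange(.19,.40,.015):
    k=m&(X[...,2]>=lo)&(X[...,2]<lo+.015)
    if k.sum()>5: print(round(lo,3),k.sum(),np.percentile(X[k][:,:2],[3,50,97],axis=0).round(4).tolist())
print(np.nanmin(X[m&(X[...,2]>.15)][:,2]))
# pixel edges of the handle
g=cv2.cvtColor(o["image"],cv2.COLOR_BGR2GRAY)
for v in range(176,208,4): print(v,g[v,265:300].tolist())
w=pickle.load(open("wrist4.pkl","rb"));X=cloud(w,True)
k=(abs(X[...,0]-.536)<.06)&(abs(X[...,1]-.173)<.06)&(X[...,2]>.355)&(X[...,2]<.4)
A=X[k];print(rect(A),len(A)); s=np.linalg.lstsq(np.c_[A[:,:2],np.ones(len(A))],A[:,2],rcond=None)[0];print(s)
E
```

```text
0.205 15 [[0.5176, 0.1737], [0.5313, 0.183], [0.5453, 0.1909]]
0.22 35 [[0.5161, 0.1745], [0.5307, 0.1821], [0.5474, 0.1903]]
0.235 30 [[0.516, 0.1755], [0.5303, 0.183], [0.5477, 0.1928]]
0.25 30 [[0.517, 0.1769], [0.5302, 0.1824], [0.5449, 0.1879]]
0.265 28 [[0.515, 0.1744], [0.5303, 0.1821], [0.5448, 0.1893]]
0.28 37 [[0.5162, 0.1735], [0.531, 0.1816], [0.5467, 0.1913]]
0.295 28 [[0.516, 0.1749], [0.5283, 0.183], [0.5467, 0.1899]]
0.31 18 [[0.5237, 0.1759], [0.5366, 0.1833], [0.5474, 0.1933]]
0.325 48 [[0.4925, 0.1721], [0.5316, 0.1936], [0.5725, 0.2082]]
0.34 93 [[0.4937, 0.1728], [0.5291, 0.1942], [0.5707, 0.2105]]
0.355 87 [[0.4924, 0.1632], [0.5219, 0.196], [0.5731, 0.2084]]
0.37 157 [[0.498, 0.1561], [0.5225, 0.1835], [0.5644, 0.2099]]
0.385 43 [[0.5083, 0.1536], [0.5279, 0.1635], [0.5525, 0.2052]]
0.4 39 [[0.5086, 0.1537], [0.5341, 0.2005], [0.5474, 0.2083]]
0.20727455468511335
176 [166, 137, 99, 79, 90, 98, 102, 102, 100, 96, 98, 93, 88, 84, 85, 97, 107, 115, 130, 146, 155, 157, 161, 168, 165, 153, 136, 126, 134, 151, 174, 181, 181, 182, 180]
180 [174, 157, 119, 84, 69, 73, 
[... 486 characters left out ...]
9, 69, 76, 88, 88, 77, 61, 55, 52, 52, 53, 51, 55, 53, 57, 72, 85, 94, 95, 97, 93, 96, 95, 94, 100, 120, 147, 173, 181, 184]
196 [182, 180, 169, 146, 118, 87, 70, 65, 67, 70, 65, 53, 52, 50, 51, 52, 53, 52, 54, 62, 77, 88, 93, 94, 96, 94, 95, 95, 94, 94, 103, 126, 160, 175, 180]
200 [180, 179, 175, 161, 132, 104, 85, 82, 77, 71, 66, 55, 52, 52, 50, 51, 56, 54, 55, 67, 83, 93, 95, 95, 94, 93, 96, 92, 95, 97, 92, 103, 127, 159, 178]
204 [182, 182, 180, 179, 175, 167, 150, 140, 136, 128, 104, 76, 59, 52, 49, 52, 53, 55, 77, 111, 145, 164, 164, 166, 170, 168, 168, 168, 166, 166, 167, 170, 175, 178, 181]
(array([544.6, 167.9]), array([57.9, 66.9]), 60.1) 8883
[-0.07964299  0.04700568  0.41307446]
```

```bash
python3 - <<'E'
from bench import *
from h import *
Q=q(-73.15);x,y=.560,-.162
move_ptp([x,y,.34],Q); servo_line([x,y,.295],Q,rate=.06); sleep(.3)
print(current_position(),current_force(),current_clock())
for c in("side","wrist","top"):
    o=capture(c);cv2.imwrite(f"pics/{c}5.png",o["image"]);pickle.dump(o,open(c+"5.pkl","wb"))
a=cv2.imread("pics/side5.png");cv2.imwrite("pics/side5c.png",cv2.resize(a[100:240,220:360],None,fx=4,fy=4,interpolation=cv2.INTER_CUBIC))
print(servo_line([x,y,.262],Q,rate=.02,contact_N=3),current_position(),current_force(),current_torque(),current_clock())
E
```

```text
[ 0.56013757 -0.162103    0.2953247 ] [ 0.14062457  0.52892312 -3.33772524] 12.15
False [ 0.56009603 -0.16203772  0.26216157] [ 0.09258696 -0.28467814 -4.09221937] [ 0.04414288 -0.01120508 -0.0376812 ] 14.1
```

View pics/side5c.png

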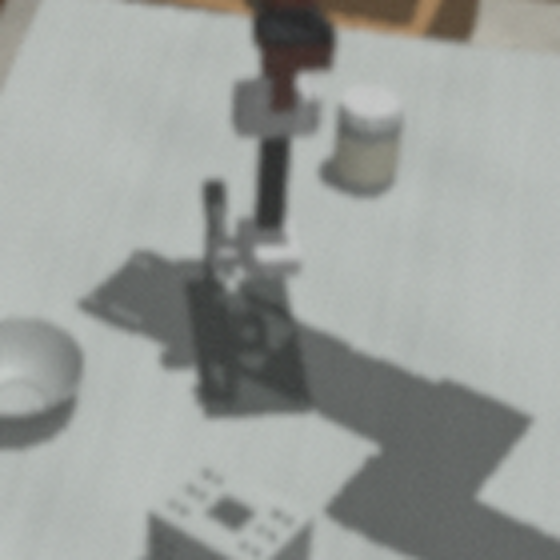

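View pics/wrist5.png

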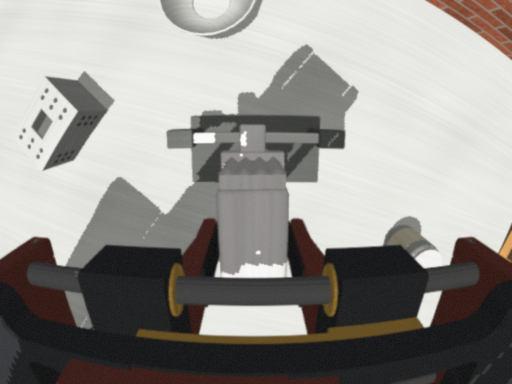

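```bash
python3 - <<'E'
from bench import *
from h import *
Q=q(-73.15);x,y=.560,-.162
r=servo_line([x,y,.172],Q,rate=.03,contact_N=4);print(r,current_position(),current_force(),current_torque(),current_clock())
if not r:
    r=servo_line([x,y,.154],Q,rate=.01,contact_N=4);print(r,current_position(),current_force(),current_torque(),current_clock())
for c in("side","wrist"):
    o=capture(c);cv2.imwrite(f"pics/{c}6.png",o["image"])
a=cv2.imread("pics/side6.png");cv2.imwrite("pics/side6c.png",cv2.resize(a[100:240,220:360],None,fx=4,fy=4,interpolation=cv2.INTER_CUBIC))
E
```

```text
False [ 0.56007175 -0.16204827  0.17208099] [-0.31947465  0.50940956 -3.58835369] [0.00219508 0.01717474 0.00457449] 17.25
True [ 0.55992168 -0.16196161  0.15606034] [ 1.57374281 -0.12200462  2.76748538] [-0.13479024 -0.18631303  0.00170998] 18.6583
```

View pics/side6c.png

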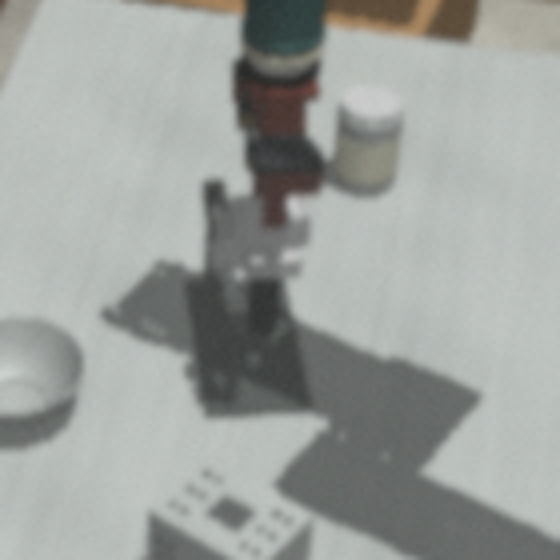

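```bash
python3 - <<'E'
from bench import *
from h import *
Q=q(-73.15);x,y=.560,-.162
move_gripper(0.07);print(current_finger_gap(),current_force(),current_position())
sleep(.3)
print(servo_line([x,y,.26],Q,rate=.06,contact_N=8),current_force(),current_position())
servo_line([.50,-.18,.33],Q,rate=.15);sleep(.3)
for c in("side","wrist","top"):
    o=capture(c);cv2.imwrite(f"pics/{c}7.png",o["image"]);pickle.dump(o,open(c+"7.pkl","wb"))
a=cv2.imread("pics/side7.png");cv2.imwrite("pics/side7c.png",cv2.resize(a[100:240,220:360],None,fx=4,fy=4,interpolation=cv2.INTER_CUBIC))
print(current_force(),current_clock())
X=cloud(pickle.load(open("wrist7.pkl","rb")),True)
k=(X[...,2]>.18)&(X[...,2]<.21)&(abs(X[...,0]-.56)<.07)&(abs(X[...,1]+.16)<.07)
A=X[k];print(rect(A),np.median(A[:,2]),np.linalg.lstsq(np.c_[A[:,:2],np.ones(len(A))],A[:,2],rcond=None)[0])
X=cloud(pickle.load(open("top7.pkl","rb")))
k=(X[...,2]>.18)&(X[...,2]<.21)&(abs(X[...,0]-.56)<.07)&(abs(X[...,1]+.16)<.07)
A=X[k];print(rect(A) if len(A)>5 else 0)
E
```

```text
0.06988010769063963 [ 0.46541013 -0.85459661 -0.54279526] [ 0.55851963 -0.16132642  0.15492711]
False [ 0.03101656 -0.35845063 -1.16563415] [ 0.55979695 -0.16191957  0.2596235 ]
[ 0.92543018 -0.56195096 -0.46320296] 22.8417
(array([ 562.3, -161.9]), array([80.6, 39.9]), 16.7) 0.19414088536494403 [-0.00571883 -0.00161235  0.19679282]
(array([ 569.9, -159.4]), array([60.3, 39.6]), 17.9)
```

View pics/side7c.png

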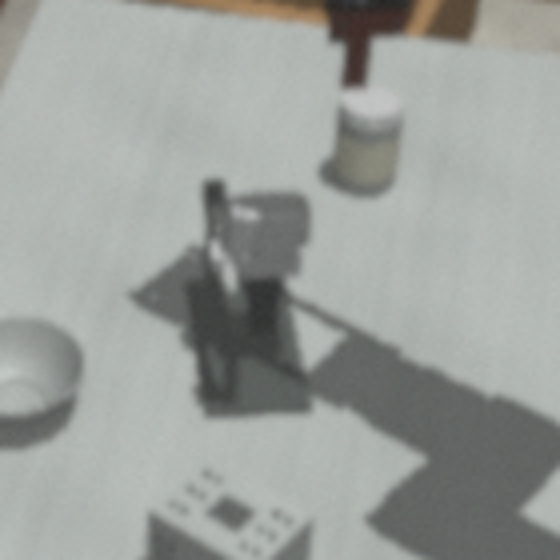

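View pics/wrist7.png

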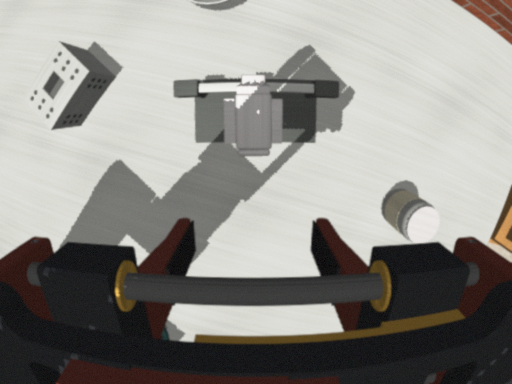

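```bash
python3 - <<'E'
from bench import *
close_job()
E
```

```text
the job is handed in; nothing more can be done
```

The mallet is hanging in the collar with its head fully down, released, and the job is handed in. The robot clock stood at about 23 s of the allowed 72 s.

**How it went:**
- I found the mallet and collar in the camera images. The collar stood about 4 mm along the rail from mid travel.
- I gripped the head's flat sides, lifted the mallet straight up and turned it 47° to put the head across the rail.
- I then lowered it handle first, stopping on contact. The handle entered the opening at the first try, and the only contact was the head seating, at about 6 N.
- I opened the fingers and withdrew.

**Last checks** (wrist camera after release, unless noted):
- **Height:** the head's top is at 0.194 m, which puts the underside about 1 mm below the unloaded collar face, as expected from the rail sinking under the mallet's weight.
- **Tilt:** about 0.006 rad from upright.
- **Alignment:** the head is at 16.7°, against 16.85° measured for the stand's x axis.
- **Position:** about 1 mm or less off across the rail, and about 4 mm along it.
- **Bystanders:** no path came near them and none looks shifted in the images, but I did not re-measure their positions.

One reading disagreed: the final top-camera view gave the head as 60 mm long and centred about 8 mm away. I think part of the head was hidden from that camera, probably by the arm, and relied on the wrist reading, which gave nearly the full length.

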